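# Trip-test the limit switches of a linear axis

## Task

Check the four roller-lever limit switches on the linear axis by hand: with your fingertips closed, sweep along the row from the motor end, staying down close over the row all the way, so that each roller is pushed in past its click and springs back, one after the other. Use a light touch and shift neither the carriage nor any loose part. Stop on the last roller and finish with your fingertips still holding it pushed in.

Things in the scene. Friction and masses are not known exactly. Their poses are not given: they have to be found in the camera images.
- axis: aluminium linear axis, fixed: two channels 365 mm long, 40 mm high between end plates 146 mm wide, 60 mm high; lead screw, two guide rods, gear motor at one end. y runs along the lead screw away from the motor, z up; origin on the bench midway between the channels and midway along the switch row. Frame spans y = -223 to +158 mm, motor to -297 mm
- motor_end (a point): middle of the gear motor (37 mm across, axis 30 mm above the bench), at y = -260 mm of the axis
- row (a point): middle of the switch row, on top of the channel at x = +58 mm of the axis, 40 mm above the bench. A steel strip here carries four black roller-lever switches (49 x 17.5 mm, tops 68 mm above the bench), 72 mm apart along y. Nothing here is higher than the rollers
- roller1 (a point): top of the white roller (12 mm diameter, 7 mm wide) on the lever of the first switch from the motor end; at rest 96 mm above the bench, x = +58, y = -108 mm in the axis frame. The lever, a steel strip 44 mm long, is hinged at its motor-side end 75 mm above the bench and slopes up to the roller at 0.42 rad: a fingertip coming from the motor side below the roller top presses it in
- roller2 (a point): top of the white roller (12 mm diameter, 7 mm wide) on the lever of the second switch from the motor end; at rest 96 mm above the bench, x = +58, y = -36 mm in the axis frame. Lever as on the first
- roller3 (a point): top of the white roller (12 mm diameter, 7 mm wide) on the lever of the third switch from the motor end; at rest 96 mm above the bench, x = +58, y = 36 mm in the axis frame. Lever as on the first
- roller4 (a point): top of the white roller (12 mm diameter, 7 mm wide) on the lever of the fourth switch from the motor end; at rest 96 mm above the bench, x = +58, y = 108 mm in the axis frame. Lever as on the first
- switch1 (a joint): lever of the first switch: 0 at rest, grows as the roller is pushed down; it clicks at 0.08 rad (roller 3.4 mm down) and meets its stop at 0.34 rad (14.7 mm down). A spring of 0.8 N at rest, 2.4 N at the stop, throws it back when let go
- switch2 (a joint): lever of the second switch: 0 at rest, grows as the roller is pushed down; it clicks at 0.08 rad (roller 3.4 mm down) and meets its stop at 0.34 rad (14.7 mm down). Spring as on the first
- switch3 (a joint): lever of the third switch: 0 at rest, grows as the roller is pushed down; it clicks at 0.08 rad (roller 3.4 mm down) and meets its stop at 0.34 rad (14.7 mm down). Spring as on the first
- switch4 (a joint): lever of the fourth switch: 0 at rest, grows as the roller is pushed down; it clicks at 0.08 rad (roller 3.4 mm down) and meets its stop at 0.34 rad (14.7 mm down). Spring as on the first
- cam (a point): top of the carriage's trip cam, a steel tongue 36 x 18 mm, 6 mm thick, that stands over the switch row 95 mm above the bench, between motor and first switch (50 to 70 mm before the first roller); the carriage (76 x 44 x 32 mm block) sits stiffly on the lead screw below it
- coupling: aluminium shaft coupling, 25 mm across and 28 mm tall, standing on top of the channel without switches; origin at the centre of its underside
- screwdriver: yellow-handled screwdriver, 170 mm long, lying on the bench beside the axis on the switch side; origin under its middle, x towards its tip
- wrench: steel spanner, 130 mm long, lying on the bench on the robot's side of the axis; origin under its middle
- sensor_a: ultrasonic range module: blue circuit board 20 x 45 mm with two metal cans, 17 mm tall, on the bench off the far end of the axis; origin at the centre of its underside
- sensor_b: a second module like it, on the bench on the switch side; origin at the centre of its underside
- tape_roll: yellow tape roll, 80 mm across, 24 mm tall, lying flat on the bench; origin at the centre of its underside
- wheel: rubber-tyred robot wheel, 68 mm across, 28 mm tall, lying flat on the bench; origin at the centre of its underside

How it is judged:
By the outcome, as a careful person would: the job done as asked, in the order asked, and still so for the second after the job is handed in, while the arm keeps its last pose, push and grip.
It also fails if it takes over 40 s, if anything falls off the work surface, if the arm or the gripper's body presses on something with over 40 N, if the wrist force passes 120 N, or if a joint passes its speed limit or range.

## Robot

A 6-joint arm with a two-finger parallel gripper is mounted at the origin on the work surface. World frame = base frame: x ahead of the robot, y to its left, z up, the work surface at z = 0. Lengths are in m, angles in degrees, forces in N, time in s.
With the tool pointing down it reaches from about 0.3 to 0.75 m from the base axis. Payload 8.5 kg.
Tool frame: the origin (TCP) lies at the very end of the fingers, on their centre line; the grasp point (between the pads) lies 19 mm behind it (hold_point_z is the distance from the TCP to the grasp point, in m); z points along the fingers, y is the direction in which the jaws open and shut (so a half turn about z gives the same grasp; the last joint's range is limited). The gripper opens to 85 mm and grips with 20 to 120 N. Pads are 22 mm wide; open, the fingers measure 114 mm over their backs; the gripper's body (76 mm by 85 mm) begins 54 mm behind the grasp point. The pads swing forward as they close: fully open they stand 13 mm farther back than shut.
Start: joints at [54.987, 21.807, 74.336, -0, 83.858, -12.336], TCP at [0.212, 0.507, 0.196] pointing down, gripper open.
Joint ranges: [-178.18, 178.18], [-50.72, 133.34], [12.68, 142.11], [-81.47, 261.47], [9.98, 163.14], [-165.26, 165.26]. Speed limits (degrees/s): [136.94, 136.94, 180, 180, 180, 180].

## Interface

Orientations are given as a 3x3 rotation matrix whose columns are the frame's x, y, z axes.
In Python, from rig import observe, get_image, close_job, hold_point_z gives the robot as it stands. The module is installed in compiled form; this text tells all that it offers.
- The arm moves only by the tool jog_arm, never from a script. Its arguments are lists of equal length, an entry for each row: "travel": the shift along the world's x, y, z in m, a list of three; "dr": the turn, a rotation vector about the world's x, y, z in rad, a list of three. In form: {"travel": [[x, y, z], ...], "dr": [[rx, ry, rz], ...]}. A call has 1 to 20 rows; each row shifts and turns the commanded pose from where the row before left it; what a row does not reach is not made up. A row lasts 1/12 s, in which the tool goes at most 41.7 mm and 7.16 degrees, less where a joint would pass 70% of its speed; a pose out of reach is approached as far as the arm can. A call with a gripper value outside its range is refused whole. "jaw" is the finger opening in m, from 0 to 0.0854, set as the call begins (left out, the last holds). The fingers move at their own pace and stop on an object; "newtons" is the grip in N (left out, the last holds). Time passes only in rows, so rows that do not move let the fingers close. It gives the time, the measured TCP pose, the force and the opening at its end, in the units of the state.
- observe(): the state, without advancing time (a new reading comes with each control period).
- get_image(name): name is "side" or "top"; returns a dict with "color" (420x560x3 uint8, red, green, blue), "fovy" (degrees; the focal length in pixels is half the picture's height over the tangent of half this angle, whatever the lens; pixels are square), "cx", "cy" (the principal point, pixels), "k1" (the pictures are not rectified: a ray, as slopes to the right and down, at radius r is drawn at 1 + k1 r^2 times it, then the intrinsics apply), "R" (3x3) and "t" (3): a world point X has camera coordinates R X + t. Camera axes: x right, y down, z forward; pixel columns grow to the right and rows downward; lengths in m; the calibration is good to about 2 mm. A picture is of the moment at which its call begins. There is no depth.
- close_job(): hands the job in, once; it reports no verdict.
The state is a dict: "time_s": time; "q": joint angles; "qvel": joint speeds; "joint_efforts": joint torques, N m; "position": TCP position; "tool_rot": TCP orientation; "ft_force": force on the tool from outside, world axes, zero at the start; "wrist_torque": the same for the moment, N m; "grip_width": finger opening in m.
Only numpy, scipy, OpenCV 4.12 (cv2) and the standard library are available. Lean on these libraries where they do the work, as an engineer would, in place of code of your own. Each camera call takes 0.05 s, during which the arm holds its last target.

## Working session

There is one attempt and no reset: what is moved stays moved. The work goes in short steps, Python scripts to look and compute and a tool call to move; the robot and the scene stay as the last step left them, time stands still between calls to the robot, and variables do not carry over. Pictures are saved under pics/ and viewed, and the job is handed in when it is done.

Besides the shell and the picture viewer there is one more tool, called in YAML: its name, and indented under it one key for each argument. jog_arm: Moves the arm, as the interface text tells. Its arguments: {"type":"object","properties":{"travel":{"type":"array"},"dr":{"type":"array"},"jaw":{"type":"number"},"newtons":{"type":"number"}},"required":["travel","dr"]}

```bash
mkdir -p pics
python3 - <<'E'
from rig import *
import cv2, pickle
s=observe(); print(s, hold_point_z if not callable(hold_point_z) else hold_point_z())
d={}
for n in("side","top"):
    g=get_image(n); d[n]=g; cv2.imwrite(f"pics/{n}0.png",g["color"][:,:,::-1]); print(n,{k:v for k,v in g.items() if k!="color"})
pickle.dump(d,open("im0.pkl","wb"))
E
```

```text
{'time_s': 0.0, 'q': array([ 5.49863442e+01,  2.18397965e+01,  7.43853846e+01, -5.69539709e-04,
        8.38591225e+01, -1.23367015e+01]), 'qvel': array([ 0.10043129, -0.0357107 ,  0.12870359,  0.01092128, -0.1189906 ,
        0.04524275]), 'joint_efforts': array([-3.66182267e-04, -4.48459518e+01, -2.31275493e+01, -2.98829718e-04,
        4.81371870e-03,  1.21512221e-05]), 'position': array([0.21184878, 0.50717824, 0.1953193 ]), 'tool_rot': array([[-9.22693521e-01,  3.85533355e-01, -8.36138874e-04],
       [ 3.85534141e-01,  9.22692777e-01, -1.21074968e-03],
       [ 3.04714913e-04, -1.43951097e-03, -9.99998917e-01]]), 'ft_force': array([-0.05549393,  0.55194444,  0.53597209]), 'wrist_torque': array([-0.02247453,  0.00584354,  0.04297944]), 'grip_width': 0.08506190368268973} 0.0187
side {'fovy': 53.89920093019396, 'cx': 275.7604342799072, 'cy': 215.968611804578, 'k1': -0.12583762914056262, 'R': array([[-0.98372855, -0.17822269, -0.02268944],
       [-0.07964065,  0.54578235, -0.83413368],
       [ 0.16104505, -0.81875411, -0.55109545]]), 't': array([0.51316436, 0.14296467, 0.87097095])}
top {'fovy': 45.40733192442447, 'cx': 278.0525355184236, 'cy': 217.09767258217005, 'k1': -0.15826983804972788, 'R': array([[ 3.02717598e-02, -9.99541594e-01,  4.70983051e-04],
       [-9.78651181e-01, -2.97349061e-02, -2.03365929e-01],
       [ 2.03286710e-01,  5.69531645e-03, -9.79102690e-01]]), 't': array([-0.0378757 ,  0.54242754,  1.05985254])}
```

View pics/top0.png

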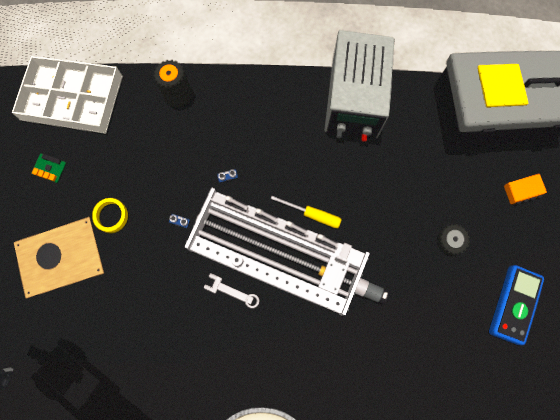

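View pics/side0.png

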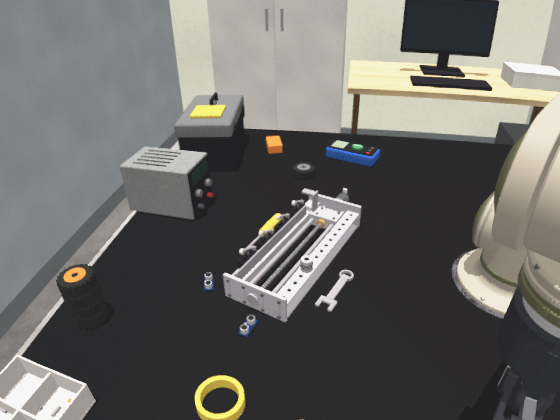

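Run:
```python
import cv2
t=cv2.imread("pics/top0.png")[180:320,170:400]; cv2.imwrite("pics/topc.png",cv2.resize(t,None,fx=3.45,fy=3.45,interpolation=cv2.INTER_CUBIC))
t=cv2.imread("pics/side0.png")[180:320,210:380]; cv2.imwrite("pics/sidec.png",cv2.resize(t,None,fx=4.2,fy=4.2,interpolation=cv2.INTER_CUBIC))
```

```text
(no output)
```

View pics/topc.png

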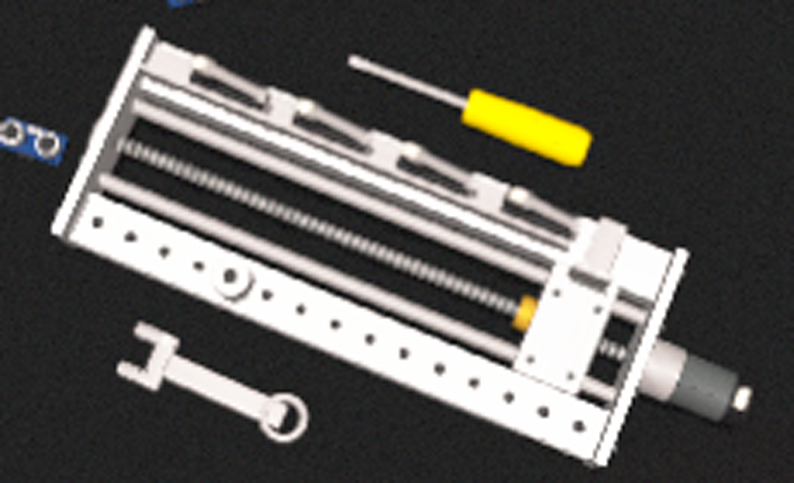

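View pics/sidec.png

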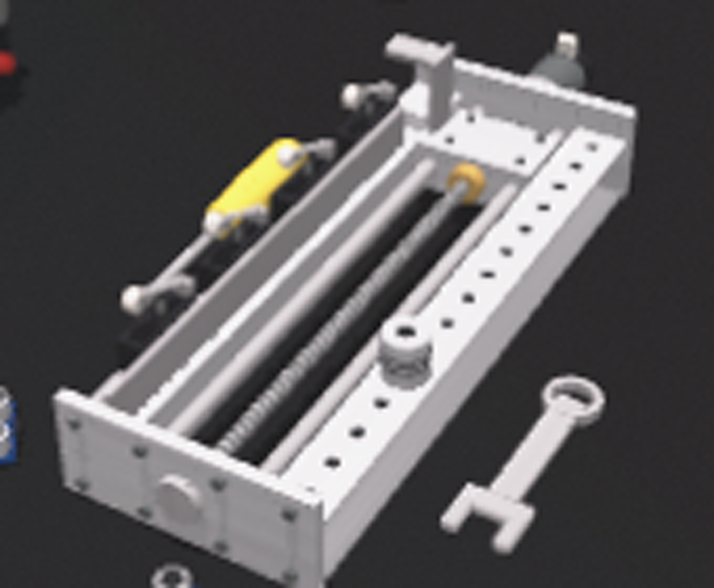

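```bash
cat > h.py <<'E'
import numpy as np,cv2,pickle
def KD(g):
    f=210/np.tan(np.radians(g["fovy"]/2)); return np.array([[f,0,g["cx"]],[0,f,g["cy"]],[0,0,1.]]),np.array([g["k1"],0,0,0,0.])
def ray(g,uv):
    K,D=KD(g); p=cv2.undistortPoints(np.array(uv,float).reshape(-1,1,2),K,D).reshape(-1,2)
    R=np.array(g["R"]);return -R.T@g["t"],np.c_[p,np.ones(len(p))]@R
def onz(g,uv,z):
    c,d=ray(g,uv); return c+d*((z-c[2])/d[:,2])[:,None]
def proj(g,X):
    K,D=KD(g); return cv2.projectPoints(np.array(X,float).reshape(-1,3),cv2.Rodrigues(np.array(g["R"]))[0],np.array(g["t"]),K,D)[0].reshape(-1,2)
def tri(g1,u1,g2,u2):
    c1,d1=ray(g1,u1);c2,d2=ray(g2,u2);o=[]
    for a,b in zip(d1,d2):
        s=np.linalg.lstsq(np.c_[a,-b],c2-c1,rcond=None)[0]; o.append((c1+s[0]*a+c2+s[1]*b)/2)
    return np.array(o)
E
python3 - <<'E'
from h import *
np.set_printoptions(precision=4,suppress=True)
d=pickle.load(open("im0.pkl","rb"));T,S=d["top"],d["side"]
# resize maps: src=(dst+.5)/f-.5+off
tu=(np.array([(517,195),(407,150),(305,107),(202,63)])+.5)/3.45-.5+[170,180]
su=(np.array([(350,97),(288,155),(215,222),(130,297)])+.5)/4.2-.5+[210,180]
print(tri(T,tu,S,su)); P=onz(T,tu,.091);Q=onz(S,su,.091);print(P,Q)
# frame corners top z=.060 : far end plate & motor plate in top view
cu=(np.array([(148,28),(60,232),(683,252),(600,462)])+.5)/3.45-.5+[170,180]
C=onz(T,cu,.06);print(C)
loc=[];W=[]
A=lambda y:(0.058,y)
for X in(P,Q): loc+=[A(y) for y in(-.108,-.036,.036,.108)];W+=list(X[:,:2])
loc+=[(.073,.158),(-.073,.158),(.073,-.223),(-.073,-.223)];W+=list(C[:,:2])
for idx in (range(12),range(8),range(4),range(4,8),range(8,12)):
    l=np.array(loc)[list(idx)];w=np.array(W)[list(idx)]
    lm,wm=l.mean(0),w.mean(0);H=(l-lm).T@(w-wm);th=np.arctan2(H[0,1]-H[1,0],H[0,0]+H[1,1])
    R=np.array([[np.cos(th),-np.sin(th)],[np.sin(th),np.cos(th)]]);t=wm-R@lm
    print(np.degrees(th),t,"res mm",np.linalg.norm((l@R.T+t-w),axis=1)*1e3,"row mid",R@[.058,0]+t)
E
```

```text
[[ 0.4976 -0.1116  0.0891]
 [ 0.5224 -0.0426  0.0924]
 [ 0.5487  0.0219  0.0907]
 [ 0.5761  0.0881  0.0897]]
[[ 0.4971 -0.1114  0.091 ]
 [ 0.5234 -0.0425  0.091 ]
 [ 0.5489  0.0219  0.091 ]
 [ 0.5753  0.0879  0.091 ]] [[ 0.4973 -0.1085  0.091 ]
 [ 0.522  -0.0444  0.091 ]
 [ 0.5483  0.0224  0.091 ]
 [ 0.5762  0.0895  0.091 ]]
[[ 0.6053  0.1278  0.06  ]
 [ 0.4695  0.1766  0.06  ]
 [ 0.4687 -0.2203  0.06  ]
 [ 0.3353 -0.1684  0.06  ]]
-21.260141487352097 [0.4818 0.01  ] res mm [0.4652 2.1354 0.5871 1.732  3.2216 0.8821 0.6616 1.1963 3.4811 7.2725
 3.9684 3.756 ] row mid [ 0.5359 -0.011 ]
-21.565649922047633 [0.4821 0.0107] res mm [0.8074 1.6939 1.0004 1.9622 2.7329 0.9047 1.1062 0.5466] row mid [ 0.5361 -0.0106]
-21.42795738487603 [0.4822 0.0102] res mm [0.4128 2.0475 0.7081 1.644 ] row mid [ 0.5362 -0.011 ]
-21.703387290653442 [0.4821 0.0112] res mm [2.4511 0.968  1.2745 0.6588] row mid [ 0.536  -0.0102]
-21.232525600904825 [0.4815 0.0092] res mm [2.6377 6.4063 4.7455 4.6142] row mid [ 0.5355 -0.0118]
```

Run:
```python
from h import *
np.set_printoptions(precision=4,suppress=True)
d=pickle.load(open("im0.pkl","rb"));T=d["top"];S=d["side"]
th=np.radians(-21.45);R=np.array([[np.cos(th),-np.sin(th)],[np.sin(th),np.cos(th)]]);t=np.array([.4822,.0105])
def draw(g,x0,y0,w,h,f,name):
    im=cv2.resize(g["color"][y0:y0+h,x0:x0+w,::-1],None,fx=f,fy=f,interpolation=cv2.INTER_CUBIC)
    def P(pts):
        W=[list(R@[a,b]+t)+[c] for a,b,c in pts]; return ((proj(g,W)-[x0,y0]+.5)*f-.5)
    for y in(-.108,-.036,.036,.108):
        for p in P([(.058,y,.096)]): cv2.circle(im,tuple(int(v) for v in p),3,(0,0,255),1)
    for y in(-.158,-.168,-.178):
        cv2.polylines(im,[P([(.04,y,.095),(.076,y,.095)]).astype(int)],False,(0,255,0),1)
    cv2.polylines(im,[P([(-.073,-.223,.06),(.073,-.223,.06),(.073,.158,.06),(-.073,.158,.06)]).astype(int)],True,(255,0,255),1)
    cv2.imwrite(name,im)
draw(T,290,210,100,75,8,"pics/tc2.png"); draw(S,260,170,110,80,7,"pics/sc2.png")
```

```text
(no output)
```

View pics/tc2.png

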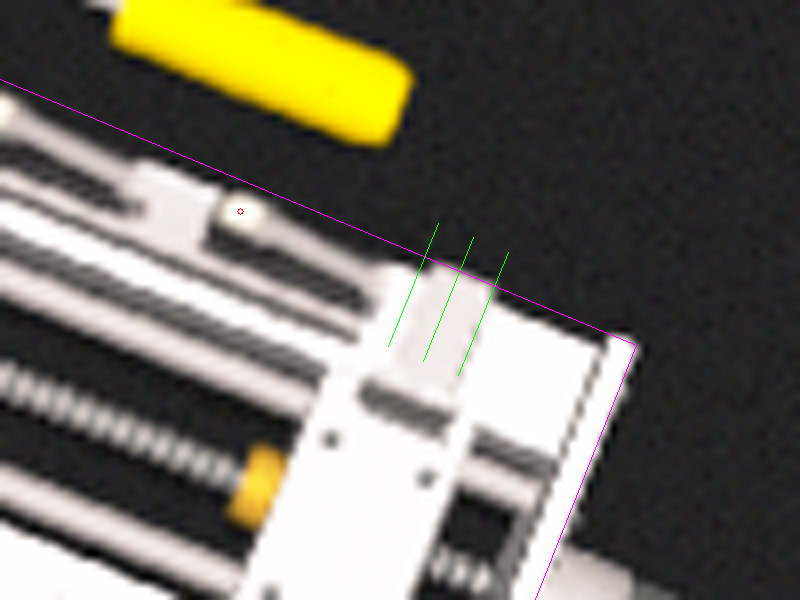

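View pics/sc2.png

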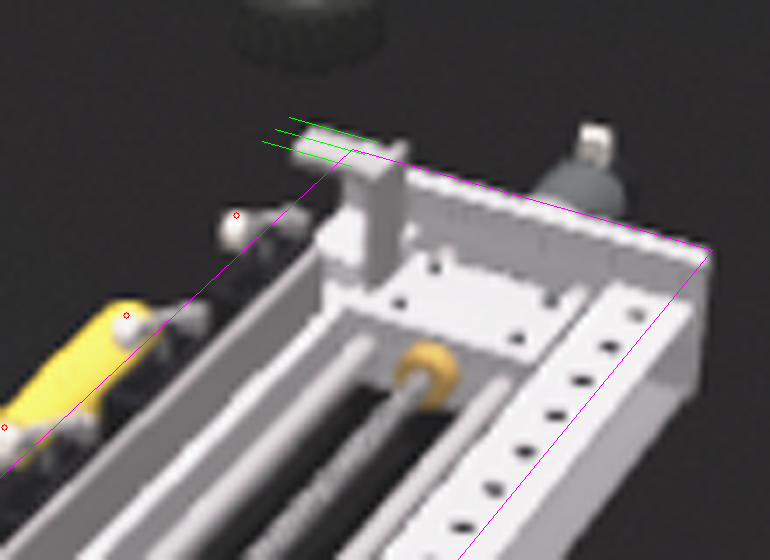

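jog_arm:
  travel:
    - [0.007, -0.016, 0]
    - [0.007, -0.016, 0]
    - [0.007, -0.016, 0]
    - [0.007, -0.016, 0]
    - [0.007, -0.016, 0]
    - [0.007, -0.016, 0]
    - [0.007, -0.016, 0]
    - [0.007, -0.016, 0]
    - [0.007, -0.016, 0]
    - [0.007, -0.016, 0]
    - [0.007, -0.016, 0]
    - [0.007, -0.016, 0]
    - [0.007, -0.016, 0]
    - [0.007, -0.016, 0]
    - [0.007, -0.016, 0]
    - [0.007, -0.016, 0]
    - [0.007, -0.016, 0]
    - [0.007, -0.016, 0]
    - [0.007, -0.016, 0]
    - [0.007, -0.016, 0]
  dr:
    - [0, 0, 0.001]
    - [0, 0, 0.001]
    - [0, 0, 0.001]
    - [0, 0, 0.001]
    - [0, 0, 0.001]
    - [0, 0, 0.001]
    - [0, 0, 0.001]
    - [0, 0, 0.001]
    - [0, 0, 0.001]
    - [0, 0, 0.001]
    - [0, 0, 0.001]
    - [0, 0, 0.001]
    - [0, 0, 0.001]
    - [0, 0, 0.001]
    - [0, 0, 0.001]
    - [0, 0, 0.001]
    - [0, 0, 0.001]
    - [0, 0, 0.001]
    - [0, 0, 0.001]
    - [0, 0, 0.001]
  jaw: 0
  newtons: 20

```text
time_s: 1.77
position: [0.3521, 0.1866, 0.1957]
tool_rot: [[-0.93, 0.367, -0.001], [0.367, 0.93, -0.0], [0.0, -0.0, -1.0]]
ft_force: [0.3, -0.7, -0.5]
grip_width: -0.0001
```

jog_arm:
  travel:
    - [0.0067, -0.0162, 0]
    - [0.0067, -0.0162, 0]
    - [0.0067, -0.0162, 0]
    - [0.0067, -0.0162, 0]
    - [0.0067, -0.0162, 0]
    - [0.0067, -0.0162, 0]
    - [0.0067, -0.0162, 0]
    - [0.0067, -0.0162, 0]
    - [0.0067, -0.0162, 0]
    - [0.0067, -0.0162, 0]
    - [0.0067, -0.0162, 0]
    - [0.0067, -0.0162, 0]
    - [0.0067, -0.0162, -0.005]
    - [0.0067, -0.0162, -0.01]
    - [0.0067, -0.0162, -0.01]
    - [0.0067, -0.0162, -0.01]
    - [0.0067, -0.0162, -0.01]
    - [0.0067, -0.0162, -0.01]
    - [0.0067, -0.0162, -0.01]
    - [0.0067, -0.0162, -0.005]
  dr:
    - [0, 0, 0]
    - [0, 0, 0]
    - [0, 0, 0]
    - [0, 0, 0]
    - [0, 0, 0]
    - [0, 0, 0]
    - [0, 0, 0]
    - [0, 0, 0]
    - [0, 0, 0]
    - [0, 0, 0]
    - [0, 0, 0]
    - [0, 0, 0]
    - [0, 0, 0]
    - [0, 0, 0]
    - [0, 0, 0]
    - [0, 0, 0]
    - [0, 0, 0]
    - [0, 0, 0]
    - [0, 0, 0]
    - [0, 0, 0]

```text
time_s: 3.43
position: [0.4858, -0.1371, 0.1246]
tool_rot: [[-0.93, 0.367, -0.002], [0.367, 0.93, 0.001], [0.002, 0.0, -1.0]]
ft_force: [-0.5, 0.4, 0.6]
grip_width: 0.0
```

jog_arm:
  travel:
    - [0, 0, 0]
    - [0, 0, 0]
    - [0, 0, 0]
  dr:
    - [0, 0, 0]
    - [0, 0, 0]
    - [0, 0, 0]

```text
time_s: 3.68
position: [0.4859, -0.1361, 0.1262]
tool_rot: [[-0.93, 0.367, 0.0], [0.367, 0.93, 0.0], [0.0, 0.0, -1.0]]
ft_force: [-0.1, 0.7, -0.4]
grip_width: -0.0001
```

Run:
```python
from rig import *
import cv2
s=observe(); print(s["position"],s["ft_force"],s["time_s"])
t=get_image("top")["color"][170:290,250:410,::-1]; cv2.imwrite("pics/t1.png",cv2.resize(t,None,fx=5,fy=5,interpolation=cv2.INTER_CUBIC))
t=get_image("side")["color"][150:290,220:380,::-1]; cv2.imwrite("pics/s1.png",cv2.resize(t,None,fx=4.2,fy=4.2,interpolation=cv2.INTER_CUBIC))
```

```text
[ 0.48589663 -0.13610672  0.12621887] [-0.1333928   0.70514912 -0.37435029] 3.6833
```

View pics/t1.png

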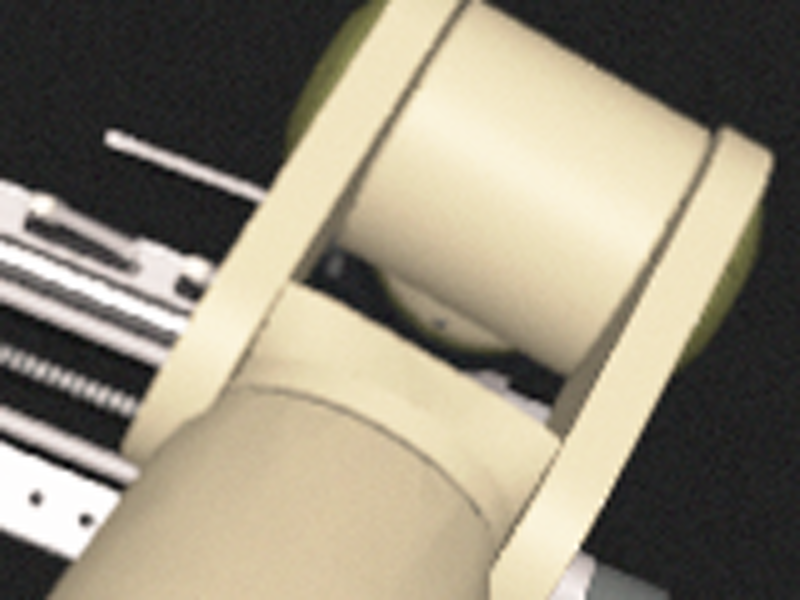

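View pics/s1.png

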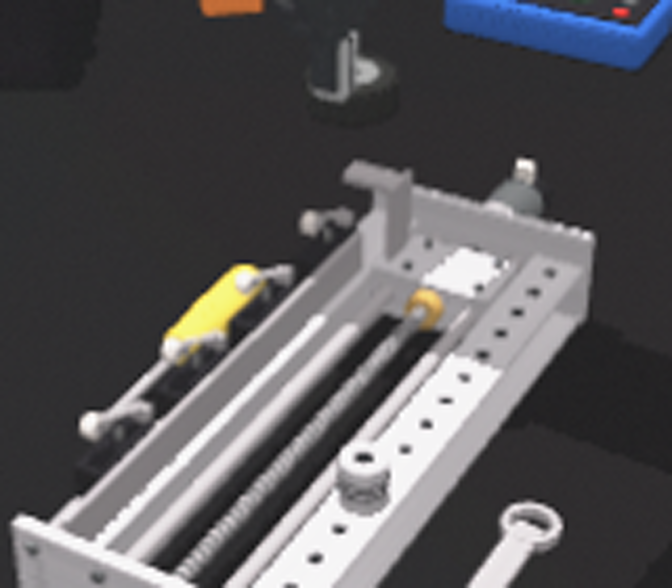

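Run:
```python
from h import *
d=pickle.load(open("im0.pkl","rb"));S=d["side"]
for z in(.1262,.089):print((proj(S,[[.4859,-.1361,z]])-[220,150])*4.2)
im=cv2.imread("pics/s1.png")[0:250,250:450];c=np.clip(im.astype(float)*2.5,0,255).astype(np.uint8)
c=cv2.resize(c,None,fx=3,fy=3)
for p in (proj(S,[[.4859,-.1361,.1262]])-[220,150])*4.2-[250,0]: cv2.circle(c,tuple((p*3).astype(int)),5,(0,0,255),1)
cv2.imwrite("pics/s1b.png",c[:600])
```

```text
[[333.08756381 145.44840476]]
[[332.5774557  201.23069782]]
```

View pics/s1b.png

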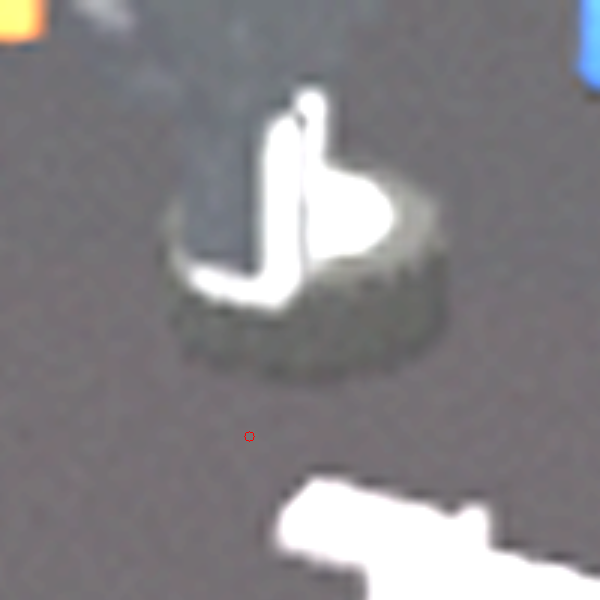

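Run:
```python
from h import *
from rig import get_image
d=pickle.load(open("im0.pkl","rb"));S=d["side"]
g=get_image("side")
a=S["color"][140:215,270:350,::-1];b=g["color"][140:215,270:350,::-1]
f=lambda x:cv2.resize(np.clip(x.astype(float)*3,0,255).astype(np.uint8),None,fx=5,fy=5,interpolation=cv2.INTER_NEAREST)
c=np.hstack([f(a),f(b)])
p=((proj(S,[[.4859,-.1361,.1262]])[0]-[270,140])*5).astype(int);cv2.circle(c,(p[0]+400,p[1]),4,(0,0,255),1)
cv2.imwrite("pics/cmp.png",c)
```

```text
(no output)
```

View pics/cmp.png

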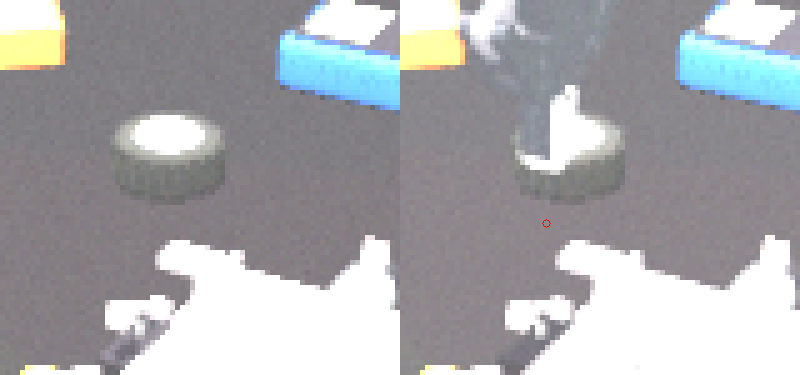

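Run:
```python
from h import *
d=pickle.load(open("im0.pkl","rb"));S=d["side"];T=d["top"]
o=np.array([.21185,.50718,.1953])
y=np.array([.3855,.9227,0])
P=[o,o+[0,0,.013],o+y*.0425+[0,0,.013],o-y*.0425+[0,0,.013],o+[0,0,.073]]
print(proj(S,P),proj(T,P))
a=S["color"][300:420,430:560,::-1]
c=cv2.resize(np.clip(a.astype(float)*2,0,255).astype(np.uint8),None,fx=5,fy=5)
for p in proj(S,P): cv2.circle(c,tuple(((p-[430,300])*5).astype(int)),4,(0,0,255),1)
cv2.imwrite("pics/c0.png",c)
```

```text
[[482.76979916 452.6156582 ]
 [486.7242842  446.5636324 ]
 [475.95016121 483.46027818]
 [495.53399132 413.36765351]
 [506.903799   414.7311855 ]] [[ 3.21145805e+00  3.60207273e+02]
 [-1.57135362e-01  3.60596603e+02]
 [-1.70727369e+01  3.50314456e+02]
 [ 1.73204749e+01  3.70975313e+02]
 [-1.67023610e+01  3.62456935e+02]]
```

View pics/c0.png

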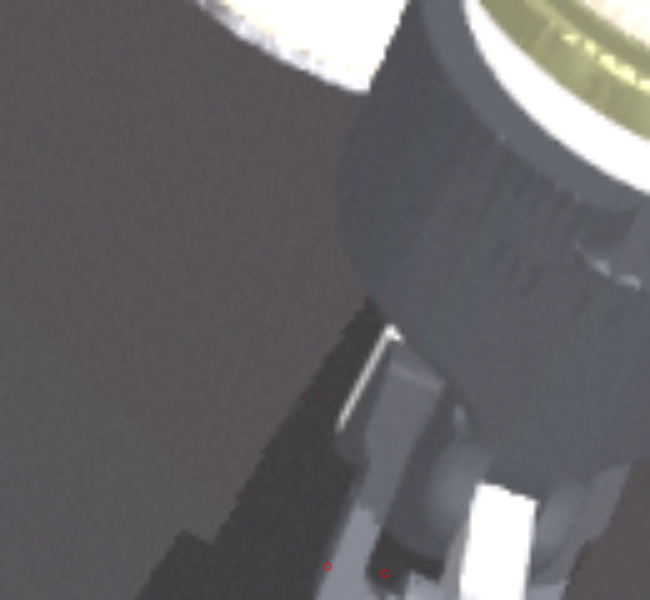

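Run:
```python
from h import *
from rig import get_image
g=get_image("side");S=g
b=g["color"][40:220,240:420,::-1]
c=cv2.resize((255*(b/255.)**.5).astype(np.uint8),None,fx=3.3,fy=3.3,interpolation=cv2.INTER_CUBIC)
o=np.array([.4859,-.1361,.1262]);yy=np.array([.367,.93,0])
for dz in(0,.0187,.073):
  for k in (-.0145,.0145):
    p=((proj(S,[o+[0,0,dz]+yy*k])[0]-[240,40])*3.3).astype(int);cv2.circle(c,tuple(p),3,(0,0,255),1)
cv2.imwrite("pics/s2.png",c)
```

```text
(no output)
```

View pics/s2.png

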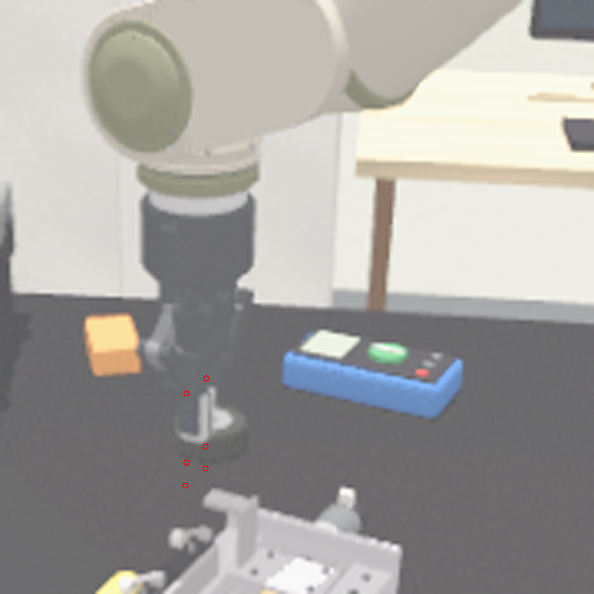

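Run:
```python
from h import *
from rig import get_image
d=pickle.load(open("im0.pkl","rb"))
g=get_image("side");T=get_image("top")
df=np.abs(g["color"].astype(int)-d["side"]["color"].astype(int)).max(2)
print(df[160:192,288:312])
b=T["color"][170:290,270:390,::-1]
cv2.imwrite("pics/t2.png",cv2.resize((255*(b/255.)**.5).astype(np.uint8),None,fx=5,fy=5,interpolation=cv2.INTER_CUBIC))
C=-np.array(g["R"]).T@g["t"];print("sidecam",C)
np.set_printoptions(precision=4,suppress=True)
# tip pixel: bottom ~ (270+546/5-80, 140+170/5)
uv=[(270+147/5,140+170/5)]
for z in(.1262,.14,.155,.17):print(onz(g,uv,z))
```

```text
[[  2   4   3   4   3   3   6   7   7   5   6   9  44  76  90  57  67  24
    3   4   5   3   3   3]
 [  3   3   5   4   3   4   5   9   8   8   8   7  44  88  95  58  66  24
    5   4   5   4   4   2]
 [  4   5   2   2   3   3   7   8  11  11   5   1  41  81  86  51  63  21
    5   3   3   3   3   2]
 [  3   4   3   3   4   4   6   8   6   5  10  12   7  49  50   3  24  11
    6   4   4   5   3   5]
 [  3   4   4   5   3   3   2   7  10  17  39  70  50   5   2  54  15   7
    9   8   7   5   5   4]
 [  6   2   3   3   2   3  11  17  18  50  87 114  80  37  16  61  20   8
   12  11  11   8   6   5]
 [  2   3   3   4   5   2  13  19  25  91 117 118  71  20  27  10  15  11
   12  11  12  11   7   5]
 [  4   4   4   2   5   1  13  16  32  86 114 116  67  13  12  21   5  10
   11  11  12  11   7   5]
 [  5   6   4   5   3   1  13  19  16  38  82 102  76  36  31  69  29   6
   12  12  11   8   6   4]
 [  3   4   3   4   4   9  10  14  12  15  29  58  45  10   5  57  20   7
    9   9   8   6   6   4]
 [  3   5   3   4   5  24  19   3   9  13  16  20  22  53  54   3  11   8
    5   5   6   
[... 1587 characters left out ...]
   3   3   4
    3   5   3   1   6   5]
 [  4   4   4   6   4   3   6   4   6   4   5   2   4   3   5   3   3   6
    3   4   5   5   3   3]
 [  4   5   3   3   5   4   2   1   2   4   2   4   3   2   6   1  55  46
   42  21   1   5   3   2]
 [  2   2   3   3   2   3   4   4   4   5   2   3   4   3   1  57  72  70
   68  61  56  45  27  14]
 [  4   3   3   3   5   3   4   2   3   2   3   4   5   3  57  72  71  70
   70  70  70  69  62  59]
 [  3   3   2   3   5   4   4   4   4   3   4   4   2   2  54  65  68  71
   71  71  70  71  70  69]]
sidecam [0.37593467 0.72654099 0.61088319]
[[ 0.4928 -0.1905  0.1262]]
[[ 0.4895 -0.1644  0.14  ]]
[[ 0.4859 -0.136   0.155 ]]
[[ 0.4823 -0.1076  0.17  ]]
```

View pics/t2.png

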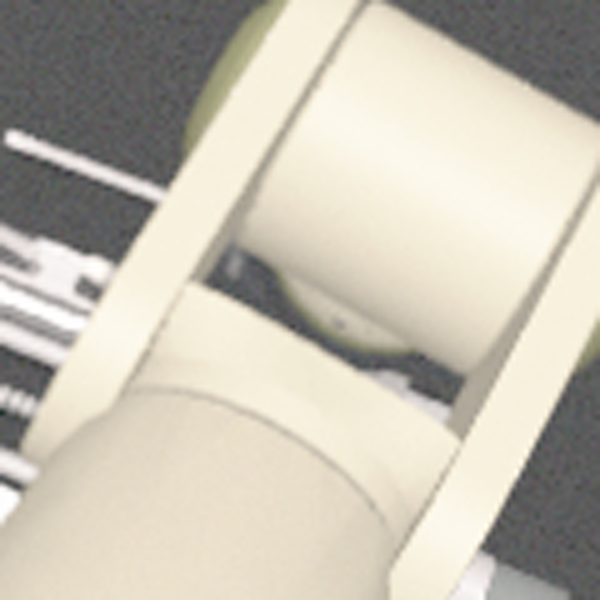

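Run:
```python
from h import *
d=pickle.load(open("im0.pkl","rb"));S,T=d["side"],d["top"]
np.set_printoptions(precision=4,suppress=True)
c,r=ray(S,[(300,94.5)]);r=r[0]
for y in(-.136,-.17,-.19):
    X=c+r*(y-c[1])/r[1]
    a=np.linspace(0,6.28,400)
    q=proj(T,X+np.c_[.041*np.cos(a),.041*np.sin(a),0*a])
    q=(q-[270,170])*5
    print(y,X,"centre",(proj(T,[X])[0]-[270,170])*5,"lowest pt",q[q[:,1].argmax()],"left",q[q[:,0].argmin()])
```

```text
-0.136 [ 0.4858 -0.136   0.3463] centre [385.3504 237.3678] lowest pt [387.7002 361.2555] left [260.4478 235.9584]
-0.17 [ 0.4901 -0.17    0.3358] centre [482.8086 234.0097] lowest pt [486.071 355.98 ] left [360.1435 230.7094]
-0.19 [ 0.4927 -0.19    0.3297] centre [538.663 232.082] lowest pt [542.4339 352.9238] left [417.3615 228.805 ]
```

jog_arm:
  travel:
    - [0, -0.001, -0.007]
    - [0, 0, -0.01]
    - [0, 0, -0.01]
    - [0, 0, -0.01]
    - [0, 0, 0]
    - [0, 0, 0]
  dr:
    - [0, 0, 0]
    - [0, 0, 0]
    - [0, 0, 0]
    - [0, 0, 0]
    - [0, 0, 0]
    - [0, 0, 0]

```text
time_s: 4.48
position: [0.4858, -0.1374, 0.0885]
tool_rot: [[-0.93, 0.367, -0.001], [0.367, 0.93, 0.001], [0.001, 0.0, -1.0]]
ft_force: [-0.1, 0.2, -0.0]
grip_width: -0.0001
```

```bash
cat > look.py <<'E'
from h import *
from rig import *
import sys
d=pickle.load(open("im0.pkl","rb"))
s=observe(); print(s["time_s"],s["position"],s["ft_force"],s["wrist_torque"])
g=get_image("side");x0,y0,w,h=[int(v) for v in sys.argv[2:6]]
a=np.hstack([i["color"][y0:y0+h,x0:x0+w,::-1] for i in (d["side"],g)])
f=790/(2*w);f=min(f,590/h)
c=cv2.resize((255*(a/255.)**.6).astype(np.uint8),None,fx=f,fy=f,interpolation=cv2.INTER_CUBIC)
p=((proj(g,[s["position"]])[0]-[x0,y0]+.5)*f-.5);p[0]+=w*f;cv2.circle(c,tuple(p.astype(int)),3,(0,0,255),1)
cv2.imwrite(sys.argv[1],c);print("scale",f)
E
python3 look.py pics/l1.png 260 140 90 100
```

```text
4.4833 [ 0.4857986  -0.13740287  0.08853993] [-0.14479343  0.23157465 -0.01005896] [-0.00855994 -0.03886115 -0.00601912]
scale 4.388888888888889
```

View pics/l1.png

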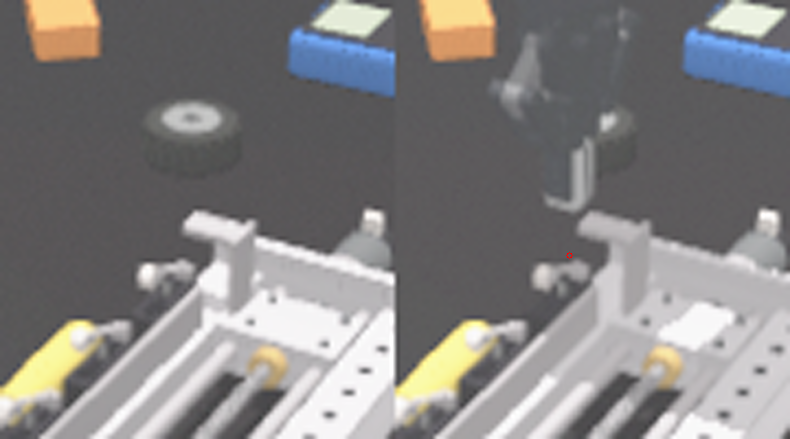

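jog_arm:
  travel:
    - [0, 0, -0.004]
    - [0, 0, -0.004]
    - [0, 0, -0.004]
    - [0, 0, -0.003]
    - [0, 0, 0]
    - [0, 0, 0]
  dr:
    - [0, 0, 0]
    - [0, 0, 0]
    - [0, 0, 0]
    - [0, 0, 0]
    - [0, 0, 0]
    - [0, 0, 0]

```text
time_s: 5.03
position: [0.486, -0.1375, 0.0738]
tool_rot: [[-0.93, 0.367, -0.0], [0.367, 0.93, 0.0], [0.0, 0.0, -1.0]]
ft_force: [-1.0, -0.4, 0.2]
grip_width: -0.0
```

```bash
python3 look.py pics/l2.png 280 170 50 60
```

```text
5.0333 [ 0.48598483 -0.13752821  0.07377384] [-0.97951675 -0.37345361  0.23758219] [-0.0529268  -0.03464866  0.0038641 ]
scale 7.9
```

View pics/l2.png

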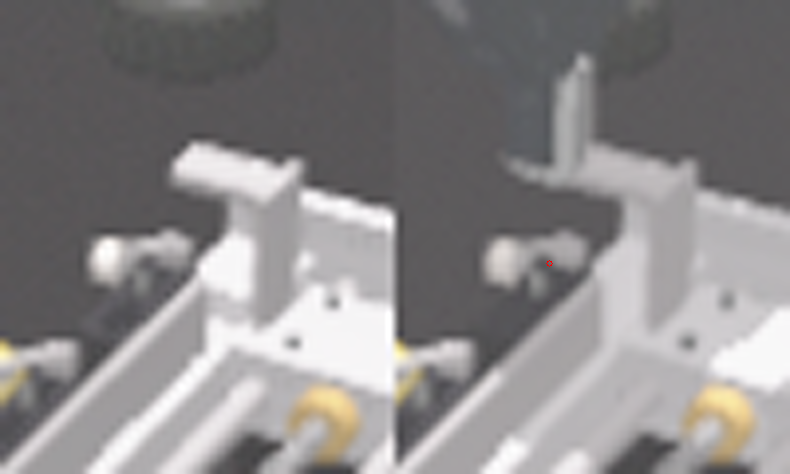

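Run:
```python
from h import *
d=pickle.load(open("im0.pkl","rb"));S=d["side"]
np.set_printoptions(precision=4,suppress=True)
uy=np.array([.3657,.9307]);ux=np.array([.9307,-.3657]);c0=np.array([.486,-.1375])
for uv,sx in(((280+(560-395)/7.9,170+188/7.9),-1),((280+(507-395)/7.9,170+163/7.9),1)):
    for z in(.095,.1,.105,.11,.115):
        X=onz(S,[uv],z)[0]; print(sx,z,"local",(X[:2]-c0)@ux,(X[:2]-c0)@uy)
```

```text
-1 0.095 local 0.0004909288679119064 -0.009247906299768788
-1 0.1 local -0.0035691813767752723 -0.001754349732507283
-1 0.105 local -0.0076292916214626754 0.005739206834754492
-1 0.11 local -0.011689401866149945 0.01323276340201608
-1 0.115 local -0.015749512110837256 0.020726319969277773
1 0.095 local 0.022544852938073862 -0.014657292880775061
1 0.1 local 0.01827099348918228 -0.007111307907881622
1 0.105 local 0.01399713404029066 0.00043467706501191936
1 0.11 local 0.009723274591399078 0.007980662037905357
1 0.115 local 0.005449415142507537 0.015526647010798693
```

jog_arm:
  travel:
    - [0, 0, -0.004]
    - [0, 0, -0.004]
    - [0, 0, -0.004]
    - [0, 0, -0.003]
    - [0, 0, 0]
    - [0, 0, 0]
  dr:
    - [0, 0, 0]
    - [0, 0, 0]
    - [0, 0, 0]
    - [0, 0, 0]
    - [0, 0, 0]
    - [0, 0, 0]

```text
time_s: 5.58
position: [0.4859, -0.1375, 0.0587]
tool_rot: [[-0.93, 0.367, -0.0], [0.367, 0.93, 0.0], [0.0, 0.0, -1.0]]
ft_force: [-0.1, 0.0, -0.2]
grip_width: -0.0001
```

```bash
python3 look.py pics/l3.png 280 170 50 60
```

```text
5.5833 [ 0.48594808 -0.13749891  0.0587001 ] [-0.06092233  0.0236749  -0.19157784] [ 0.00215562 -0.01422737  0.01317317]
scale 7.9
```

View pics/l3.png

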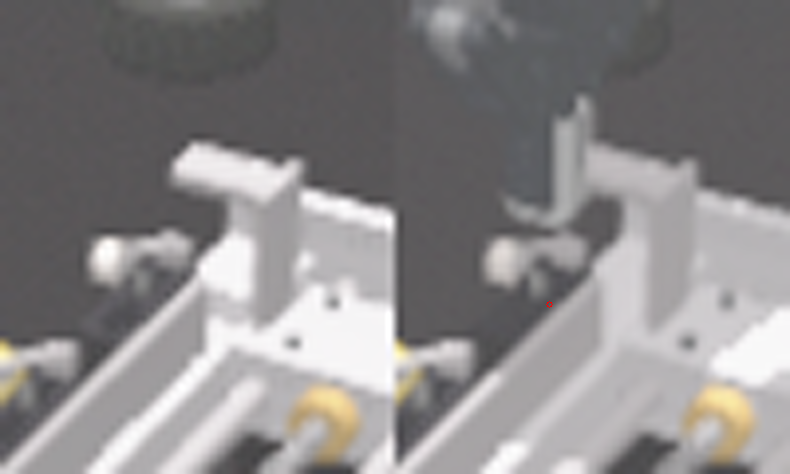

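jog_arm:
  travel:
    - [0, 0, -0.002]
    - [0, 0, -0.002]
    - [0, 0, -0.002]
    - [0.0009, 0.0023, 0]
    - [0.0009, 0.0023, 0]
    - [0.0009, 0.0023, 0]
    - [0.0009, 0.0023, 0]
    - [0.0009, 0.0023, 0]
    - [0.0009, 0.0023, 0]
    - [0.0009, 0.0023, 0]
    - [0.0009, 0.0023, 0]
    - [0.0009, 0.0023, 0]
    - [0.0009, 0.0023, 0]
    - [0, 0, 0]
    - [0, 0, 0]
  dr:
    - [0, 0, 0]
    - [0, 0, 0]
    - [0, 0, 0]
    - [0, 0, 0]
    - [0, 0, 0]
    - [0, 0, 0]
    - [0, 0, 0]
    - [0, 0, 0]
    - [0, 0, 0]
    - [0, 0, 0]
    - [0, 0, 0]
    - [0, 0, 0]
    - [0, 0, 0]
    - [0, 0, 0]
    - [0, 0, 0]

```text
time_s: 6.88
position: [0.4953, -0.1141, 0.053]
tool_rot: [[-0.93, 0.367, 0.0], [0.367, 0.93, 0.001], [-0.0, 0.001, -1.0]]
ft_force: [0.6, 1.8, 2.1]
grip_width: 0.0002
```

```bash
python3 look.py pics/l4.png 270 170 50 60
```

```text
6.8833 [ 0.49526869 -0.11405056  0.05298758] [0.63766935 1.80782461 2.09635419] [ 0.28059562 -0.07959528 -0.01030329]
scale 7.9
```

View pics/l4.png

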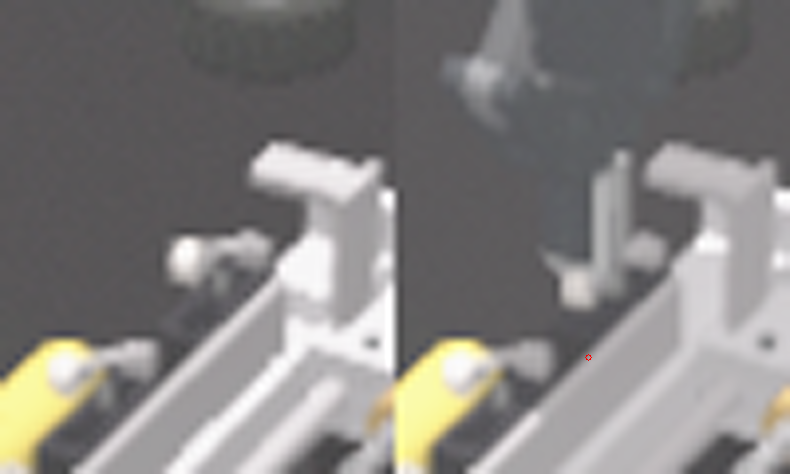

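jog_arm:
  travel:
    - [0.0009, 0.0023, 0]
    - [0.0009, 0.0023, 0]
    - [0.0009, 0.0023, 0]
    - [0.0009, 0.0023, 0]
    - [0.0009, 0.0023, 0]
    - [0.0009, 0.0023, 0]
    - [0.0009, 0.0023, 0]
    - [0.0009, 0.0023, 0]
    - [0.0009, 0.0023, 0]
    - [0.0009, 0.0023, 0]
    - [0.0009, 0.0023, 0]
    - [0.0009, 0.0023, 0]
    - [0.0009, 0.0023, 0]
    - [0.0009, 0.0023, 0]
    - [0.0009, 0.0023, 0]
    - [0.0009, 0.0023, 0]
  dr:
    - [0, 0, 0]
    - [0, 0, 0]
    - [0, 0, 0]
    - [0, 0, 0]
    - [0, 0, 0]
    - [0, 0, 0]
    - [0, 0, 0]
    - [0, 0, 0]
    - [0, 0, 0]
    - [0, 0, 0]
    - [0, 0, 0]
    - [0, 0, 0]
    - [0, 0, 0]
    - [0, 0, 0]
    - [0, 0, 0]
    - [0, 0, 0]

```text
time_s: 8.27
position: [0.5095, -0.0775, 0.0529]
tool_rot: [[-0.93, 0.367, -0.0], [0.367, 0.93, -0.0], [0.0, -0.0, -1.0]]
ft_force: [0.1, -0.5, -0.4]
grip_width: -0.0002
```

```bash
python3 look.py pics/l5.png 260 170 70 70
```

```text
8.2667 [ 0.50952094 -0.07750235  0.05291993] [ 0.12886709 -0.45336182 -0.42303175] [ 0.02497028 -0.01062552  0.03905133]
scale 5.642857142857143
```

View pics/l5.png

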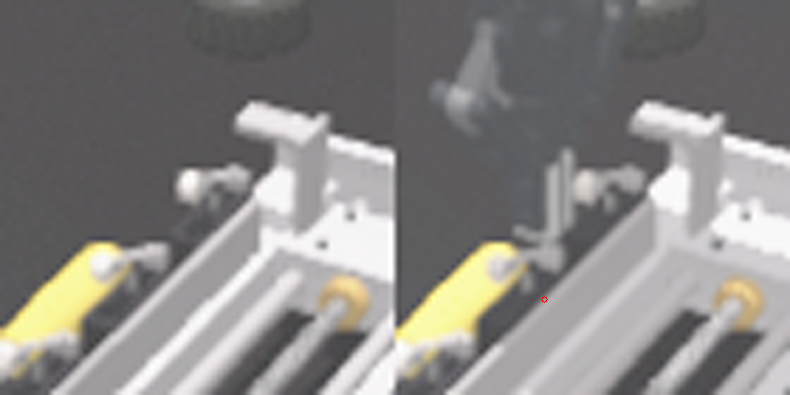

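jog_arm:
  travel:
    - [0.0009, 0.0023, 0]
    - [0.0009, 0.0023, 0]
    - [0.0009, 0.0023, 0]
    - [0.0009, 0.0023, 0]
    - [0.0009, 0.0023, 0]
    - [0.0009, 0.0023, 0]
    - [0.0009, 0.0023, 0]
    - [0.0009, 0.0023, 0]
    - [0.0009, 0.0023, 0]
    - [0.0009, 0.0023, 0]
    - [0.0009, 0.0023, 0]
    - [0.0009, 0.0023, 0]
    - [0.0009, 0.0023, 0]
  dr:
    - [0, 0, 0]
    - [0, 0, 0]
    - [0, 0, 0]
    - [0, 0, 0]
    - [0, 0, 0]
    - [0, 0, 0]
    - [0, 0, 0]
    - [0, 0, 0]
    - [0, 0, 0]
    - [0, 0, 0]
    - [0, 0, 0]
    - [0, 0, 0]
    - [0, 0, 0]

```text
time_s: 9.4
position: [0.5213, -0.0475, 0.053]
tool_rot: [[-0.93, 0.367, 0.0], [0.367, 0.93, 0.0], [-0.0, 0.0, -1.0]]
ft_force: [-0.4, -1.3, 0.3]
grip_width: -0.0004
```

```bash
python3 look.py pics/l6.png 250 180 70 80
```

```text
9.4 [ 0.52134579 -0.04753509  0.05300502] [-0.42209266 -1.31958849  0.27446481] [-0.09911263  0.08810025  0.02179042]
scale 5.642857142857143
```

View pics/l6.png

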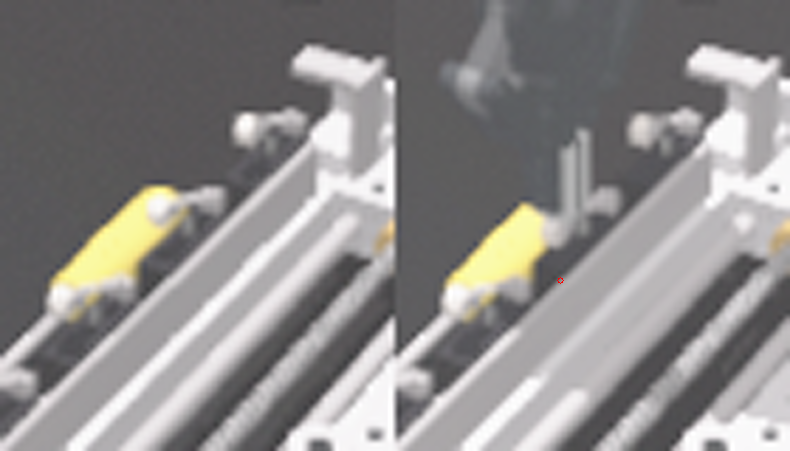

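jog_arm:
  travel:
    - [0.0009, 0.0023, 0]
    - [0.0009, 0.0023, 0]
    - [0.0009, 0.0023, 0]
    - [0.0009, 0.0023, 0]
    - [0.0009, 0.0023, 0]
    - [0.0009, 0.0023, 0]
    - [0.0009, 0.0023, 0]
    - [0.0009, 0.0023, 0]
    - [0.0009, 0.0023, 0]
    - [0.0009, 0.0023, 0]
    - [0.0009, 0.0023, 0]
    - [0.0009, 0.0023, 0]
    - [0.0009, 0.0023, 0]
    - [0.0009, 0.0023, 0]
    - [0.0009, 0.0023, 0]
  dr:
    - [0, 0, 0]
    - [0, 0, 0]
    - [0, 0, 0]
    - [0, 0, 0]
    - [0, 0, 0]
    - [0, 0, 0]
    - [0, 0, 0]
    - [0, 0, 0]
    - [0, 0, 0]
    - [0, 0, 0]
    - [0, 0, 0]
    - [0, 0, 0]
    - [0, 0, 0]
    - [0, 0, 0]
    - [0, 0, 0]

```text
time_s: 10.7
position: [0.5347, -0.0131, 0.0529]
tool_rot: [[-0.93, 0.367, -0.0], [0.367, 0.93, -0.0], [0.0, -0.0, -1.0]]
ft_force: [-0.3, 0.4, -0.0]
grip_width: -0.0
```

```bash
python3 look.py pics/l7.png 250 180 70 80
```

```text
10.7 [ 0.53472246 -0.0131126   0.05290911] [-0.29034424  0.41326205 -0.03006213] [-0.01809176 -0.02794223 -0.03457531]
scale 5.642857142857143
```

jog_arm:
  travel:
    - [0.0009, 0.0023, 0]
    - [0.0009, 0.0023, 0]
    - [0.0009, 0.0023, 0]
    - [0.0009, 0.0023, 0]
    - [0.0009, 0.0023, 0]
    - [0.0009, 0.0023, 0]
    - [0.0009, 0.0023, 0]
    - [0.0009, 0.0023, 0]
    - [0.0009, 0.0023, 0]
    - [0.0009, 0.0023, 0]
    - [0.0009, 0.0023, 0]
    - [0.0009, 0.0023, 0]
    - [0.0009, 0.0023, 0]
    - [0.0009, 0.0023, 0]
  dr:
    - [0, 0, 0]
    - [0, 0, 0]
    - [0, 0, 0]
    - [0, 0, 0]
    - [0, 0, 0]
    - [0, 0, 0]
    - [0, 0, 0]
    - [0, 0, 0]
    - [0, 0, 0]
    - [0, 0, 0]
    - [0, 0, 0]
    - [0, 0, 0]
    - [0, 0, 0]
    - [0, 0, 0]

```text
time_s: 11.92
position: [0.5474, 0.0191, 0.053]
tool_rot: [[-0.93, 0.367, 0.0], [0.367, 0.93, 0.0], [-0.0, 0.0, -1.0]]
ft_force: [-0.0, -0.2, 1.3]
grip_width: 0.0003
```

```bash
python3 look.py pics/l8.png 235 180 80 90
```

```text
11.9167 [0.54743818 0.01914039 0.05298041] [-0.01679863 -0.24256893  1.33197295] [-0.11728774  0.01864222 -0.02422691]
scale 4.9375
```

View pics/l7.png

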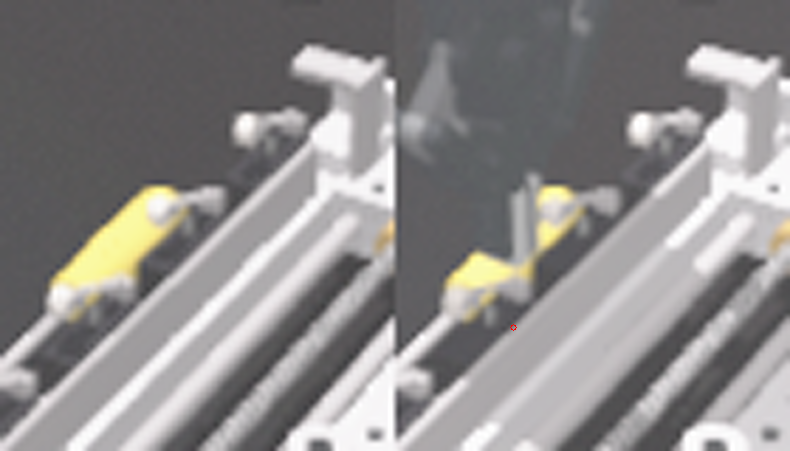

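View pics/l8.png

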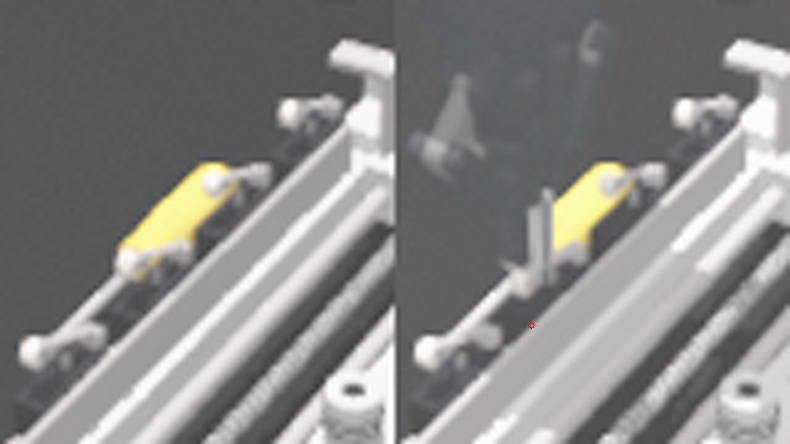

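jog_arm:
  travel:
    - [0.0009, 0.0023, 0]
    - [0.0009, 0.0023, 0]
    - [0.0009, 0.0023, 0]
    - [0.0009, 0.0023, 0]
    - [0.0009, 0.0023, 0]
    - [0.0009, 0.0023, 0]
    - [0.0009, 0.0023, 0]
    - [0.0009, 0.0023, 0]
    - [0.0009, 0.0023, 0]
    - [0.0009, 0.0023, 0]
    - [0.0009, 0.0023, 0]
    - [0.0009, 0.0023, 0]
    - [0.0009, 0.0023, 0]
    - [0.0009, 0.0023, 0]
    - [0.0009, 0.0023, 0]
  dr:
    - [0, 0, 0]
    - [0, 0, 0]
    - [0, 0, 0]
    - [0, 0, 0]
    - [0, 0, 0]
    - [0, 0, 0]
    - [0, 0, 0]
    - [0, 0, 0]
    - [0, 0, 0]
    - [0, 0, 0]
    - [0, 0, 0]
    - [0, 0, 0]
    - [0, 0, 0]
    - [0, 0, 0]
    - [0, 0, 0]

```text
time_s: 13.22
position: [0.5608, 0.0536, 0.0529]
tool_rot: [[-0.93, 0.367, -0.0], [0.367, 0.93, 0.0], [0.0, 0.0, -1.0]]
ft_force: [0.6, -0.5, 0.2]
grip_width: -0.0001
```

```bash
python3 look.py pics/l9.png 225 190 80 90
```

```text
13.2167 [0.56081818 0.05361686 0.052918  ] [ 0.56804136 -0.48431573  0.24348473] [ 0.00398528  0.01583254 -0.00994137]
scale 4.9375
```

jog_arm:
  travel:
    - [0.0009, 0.0023, 0]
    - [0.0009, 0.0023, 0]
    - [0.0009, 0.0023, 0]
    - [0.0009, 0.0023, 0]
    - [0.0009, 0.0023, 0]
    - [0.0009, 0.0023, 0]
    - [0.0009, 0.0023, 0]
    - [0.0009, 0.0023, 0]
    - [0.0009, 0.0023, 0]
    - [0.0009, 0.0023, 0]
    - [0.0009, 0.0023, 0]
    - [0.0009, 0.0023, 0]
    - [0.0009, 0.0023, 0]
    - [0.0009, 0.0023, 0]
    - [0, 0, 0]
    - [0, 0, 0]
    - [0, 0, 0]
  dr:
    - [0, 0, 0]
    - [0, 0, 0]
    - [0, 0, 0]
    - [0, 0, 0]
    - [0, 0, 0]
    - [0, 0, 0]
    - [0, 0, 0]
    - [0, 0, 0]
    - [0, 0, 0]
    - [0, 0, 0]
    - [0, 0, 0]
    - [0, 0, 0]
    - [0, 0, 0]
    - [0, 0, 0]
    - [0, 0, 0]
    - [0, 0, 0]
    - [0, 0, 0]

```text
time_s: 14.68
position: [0.5737, 0.086, 0.0532]
tool_rot: [[-0.93, 0.367, 0.001], [0.367, 0.93, 0.001], [-0.001, 0.001, -1.0]]
ft_force: [0.3, 1.6, 2.5]
grip_width: -0.0001
```

```bash
python3 look.py pics/l10.png 225 170 100 110
```

```text
14.6833 [0.57365594 0.08598341 0.05315487] [0.32066314 1.59755427 2.45534199] [ 0.22221991 -0.04829242 -0.03624971]
scale 3.95
```

View pics/l9.png

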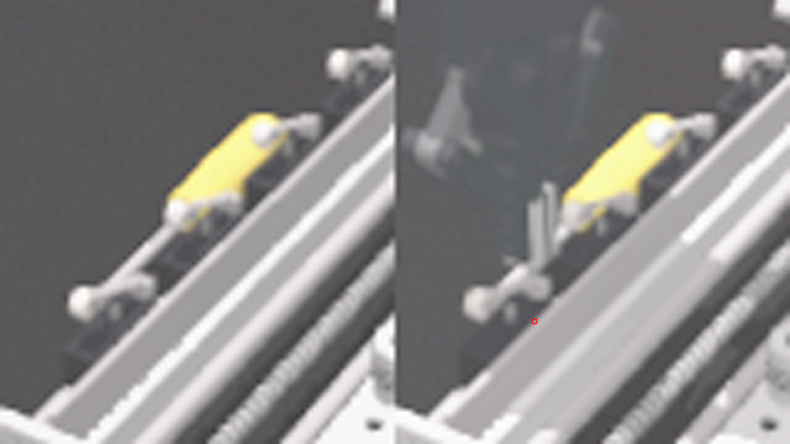

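View pics/l10.png

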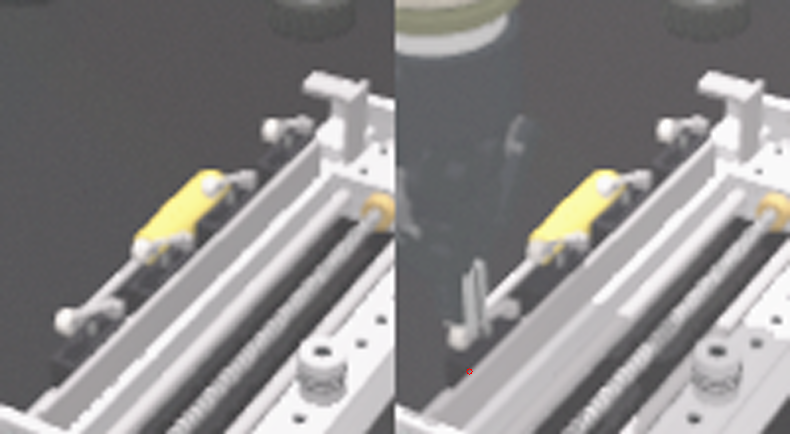

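jog_arm:
  travel:
    - [0.0005, 0.0012, 0]
    - [0.0004, 0.0011, 0]
    - [0, 0, 0]
    - [0, 0, 0]
    - [0, 0, 0]
    - [0, 0, 0]
  dr:
    - [0, 0, 0]
    - [0, 0, 0]
    - [0, 0, 0]
    - [0, 0, 0]
    - [0, 0, 0]
    - [0, 0, 0]

```text
time_s: 15.23
position: [0.5742, 0.0878, 0.0529]
tool_rot: [[-0.93, 0.367, -0.0], [0.367, 0.93, 0.0], [0.0, 0.0, -1.0]]
ft_force: [-0.2, -0.8, 1.8]
grip_width: 0.0001
```

```bash
python3 look.py pics/l11.png 225 230 40 60
```

```text
15.2333 [0.57423325 0.08784237 0.05290473] [-0.1777396  -0.75513715  1.75002222] [-0.01764756 -0.00993019  0.02494308]
scale 9.833333333333334
```

View pics/l11.png

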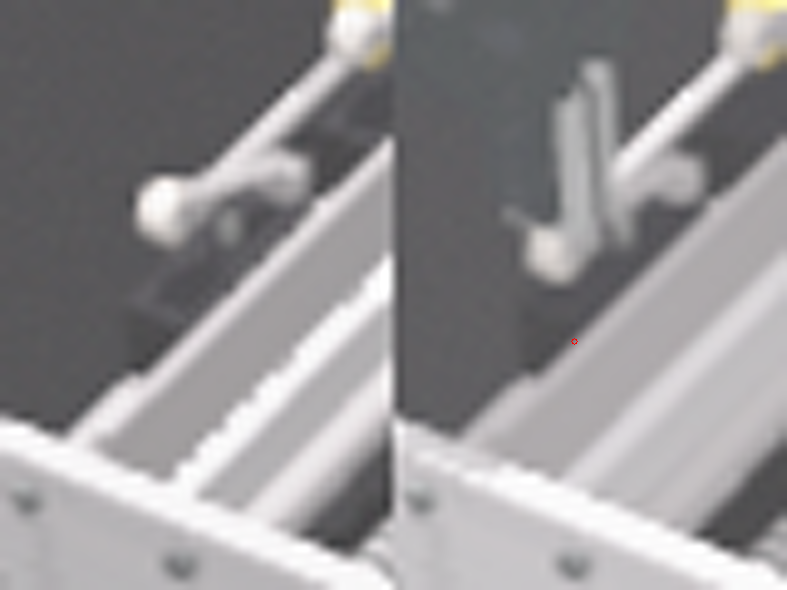

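```bash
python3 -c "
from rig import *
print(close_job())"
```

```text
the job is handed in; nothing more can be done
None
```

I swept the closed fingertips along the switch row in one pass from the motor end. Each roller was pushed in in turn, and I stopped on roller 4 and handed the job in with it held down, at about 15 s on the clock.

- **Rollers:** the side camera showed all four pushed in, about 9 to 11 mm where I worked it out. That is past the 3.4 mm click and short of the 14.7 mm stop. Rollers 1 to 3 were seen back at rest after the fingertips passed.
- **Force:** readings were about 2.5 N or less at each stop along the sweep. On roller 4 the last reading was 1.8 N upwards.
- **Loose parts:** the cam, screwdriver and coupling looked unmoved in the last side views. I did not re-measure the other loose parts, but the arm never went near them.
- **One disagreement:** the camera showed the real fingertips about 29 to 36 mm above the reported TCP height. The reported position in x and y agreed with the camera. I set the sweep height from the images instead (reported z = 0.053 m, which put the tips at about 0.087 m) and confirmed it by seeing roller 1 go down.

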